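# Load the label camera's carrier and nudge it home on its pin

## Task

Put the red slide box into the shallow nest of the aluminium carrier plate while the carrier stands drawn out in front of the label camera, and let go of the box. Then nudge the carrier by its orange tab along the bed, in under the white camera head, until its hole drops over the locating pin and it lies flat with the box still in its nest. Do not touch the camera head, and leave the two stain jars and the timer where they stand.

Things in the scene. Friction and masses are not known exactly. Their poses are not given: they have to be found in the camera images.
- dock: Fixed label-camera stand: flat grey bed 150 mm wide (y), 430 mm long (x -260 to +170 mm), its top 14 mm above the bench. x points along the bed away from the robot (pushing direction), y left, z up. Origin at bench height, right under where the carrier's origin lies when home. A column stands at x 115 to 150 mm.
- rails (a point): Point on the bed's top midway between the straight parts of two blue rails, 12 mm high, at dock x=-15 mm. From here on they guide the carrier's sides with 2.5 mm play each; toward the robot they flare outward to dock x=-99 mm. In front of that the bed is plain.
- pin (a point): Foot of the fixed steel locating pin, on the bed's top, at dock x=48 mm; pin 12 mm in diameter, 6 mm high with a coned tip. Axes as the dock's.
- camera_head: Fixed white head overhanging the bed; origin and axes the dock's. Housing x -112 to +60 mm, y +-55 mm, 152 to 222 mm above the bench; a lens 33 mm in radius hangs from it at x=-17 down to 127 mm. It blocks a gripper pointing straight down from pushing the carrier home: lean the tool back toward the robot, 30 to 45 degrees from vertical, fingers pointing forward and down.
- head_edge (a point): Middle of the lower front edge of the camera head, 152 mm above the bench, at dock x=-112 mm.
- carrier: Loose aluminium plate, 0.3 to 0.65 kg, 180 mm long (x, + toward its nose), 90 mm wide, 10 mm thick; origin in the middle of its underside. Starts flat on the bed, drawn out 110 to 135 mm toward the robot, a little askew. Its last 24 mm bend up 17 degrees: pushed, it climbs onto the pin, rides tilted about 3 degrees (a few N), then its hole drops 6 mm over the pin and it stops hard.
- hole (a point): Centre, at the plate's underside, of the carrier's 17 mm through hole, at carrier x=48 mm. When home it is at pin within the 2.5 mm play.
- nest (a point): Centre of the nest floor on top of the carrier, at carrier x=-17 mm, 10 mm above its underside; axes as the carrier's. Inside 113 mm long (x) by 37 mm wide (y), bounded by black lips 6 mm high: across both ends, and along the sides only the 13 mm next to each corner, so that the middle 89 mm of the long sides is open for fingers.
- tab (a point): Middle of the near face of the orange upright tab at the carrier's near edge (carrier x=-90 mm, 22 mm above its underside). Tab 60 mm wide (y), 8 mm thick (x -90 to -82), standing up to 35 mm above the plate's underside; push on its near face. When home, that face is 22 mm farther in than the front edge of the camera head.
- slide_box: Red closed carton of slides, 30 mm (x) by 106 mm (y) by 28 mm high, 0.1 to 0.2 kg; origin at the centre of its underside. Starts flat on the bench right of the dock, long axis (y) roughly away from the robot. Grip across the 30 mm sides; it goes into the nest with its long axis along the carrier's x, either way round.
- jar_pink: glass staining jar with a red screw lid, 59 mm across, 98 mm tall, a bystander; origin at the centre of its underside
- jar_blue: glass staining jar with a blue screw lid, 59 mm across, 98 mm tall, a bystander; origin at the centre of its underside
- timer: White bench timer with a grey dial, 66 x 66 x 44 mm, a bystander to the left of the dock; origin at the centre of its underside.
There are look-alikes about, which are no part of the job. Several things look just like the slide_box: the one meant starts farthest from the robot's base.

How it is judged:
By the outcome, as a careful person would: the job done as asked, in the order asked, and still so for the second after the job is handed in, with the robot touching nothing.
It also fails if it takes over 67 s, if anything falls off the work surface, if the arm or the gripper's body presses on something with over 40 N, if the wrist force passes 120 N, or if a joint passes its speed limit or range.

## Robot

A 6-joint arm with a two-finger parallel gripper is mounted at the origin on a cart in front of the work surface, level with it; the furniture and walls round the work are solid. World frame = base frame: x ahead of the robot, y to its left, z up, the work surface at z = 0. Lengths are in m, angles in rad, forces in N, time in s.
With the tool pointing down it reaches from about 0.275 to 0.85 m from the base axis. Payload 19 kg.
Tool frame: the origin (TCP) lies between the finger pads; the fingertips stand 19 mm ahead of it and the grasp point (between the pads) is the TCP; z points along the fingers, y is the line along which they close (so a half turn about z gives the same grasp; the last joint's range is limited). The gripper opens to 85 mm and grips with 20 to 120 N. Pads are 22 mm wide; open, the fingers measure 114 mm over their backs; the gripper's body (76 mm by 85 mm) begins 54 mm behind the grasp point. The pads swing forward as they close: fully open they stand 13 mm farther back than shut.
Start: joints at [1.015, 0.15, 1.437, -0, 1.554, -0.134], TCP at [0.235, 0.525, 0.25] pointing down, gripper open.
Joint ranges: [-2.8, 2.8], [-0.68, 2.1], [0.12, 2.68], [-1.39, 4.53], [0.16, 2.79], [-2.81, 2.81]. Speed limits (rad/s): [1.89, 1.89, 2.22, 3.01, 3.01, 3.01].

## Interface

Orientations are given as a unit quaternion [w, x, y, z].
In Python, from bench import r gives the robot as it stands.
- The arm moves only by the tool move_arm, never from a script. Its argument "plan" is a list of rows, each a list of 7 numbers: the shift along the tool's x, y, z scaled (see below), then the turn, a rotation vector about the tool's x, y, z scaled (see below), then the opening, from 0 (shut) to 1 (fully open). In form: [[tx, ty, tz, ax, ay, az, fingers], ...]. A call has 1 to 20 rows; each row is the pose to reach, as a shift and turn from the pose commanded when the call began, along the tool's axes at that moment; what a row does not reach only later rows make up. The controller multiplies each number of a shift by 0.2 m and each number of a turn by 30 degrees. A row lasts 1/8 s, in which the tool goes at most 62.5 mm and 10.7 degrees, less where a joint would pass 70% of its speed; a pose out of reach is approached as far as the arm can. A call with a number of a shift or a turn outside -1 to 1 is refused whole. A call with a gripper value outside its range is refused whole. The fingers move at their own pace and stop on an object; the grip force is fixed at half the most. Time passes only in rows, so rows that repeat a pose let the fingers close. It gives the time, the measured TCP pose, the force, the opening and the grip force at its end, in the units of the state.
- r.read_state(): the state, without advancing time (a new reading comes with each control period).
- r.read_camera(name): name is "scene" or "top"; returns (picture, depth): 400x640x3 uint8, red, green, blue; 400x640 float32, m along the optical axis (not along the pixel's ray), 0 where there is no reading.
- r.get_calibration(name): a dict with "intrinsics" (3x3 intrinsics, pixels), "eye" and "orientation" of the camera in the world. Camera axes: x right, y down, z forward; pixel columns grow to the right and rows downward; lengths in m; the calibration is good to about 2 mm. A picture is of the moment at which its call begins. get_calibration takes no time and is no camera call.
- r.hand_in(): hands the job in; it is judged then, once.
The state is a dict: "t": time; "q": joint angles; "qvel": joint speeds; "tau": joint torques, N m; "eef_pos": TCP position; "tcp_rot": TCP orientation; "contact_force": force on the tool from outside, world axes, zero at the start; "torque": the same for the moment, N m; "finger_gap": finger opening in m; "grasp_force": force on a finger pad.
Only numpy, scipy, OpenCV 4.12 (cv2) and the standard library are available. Lean on these libraries where they do the work, as an engineer would, in place of code of your own. Each camera call takes 0.05 s, during which the arm holds its last target. There are 200 camera calls.

## Working session

There is one attempt and no reset: what is moved stays moved. The work goes in short steps, Python scripts to look and compute and a tool call to move; the robot and the scene stay as the last step left them, time stands still between calls to the robot, and variables do not carry over. Pictures are saved under pics/ and viewed, at most 11 in all, crops included, and the job is handed in when it is done.

Besides the shell and the picture viewer there is one more tool, called after "Call:" as name([rows], argument=value, ...), one row to a line, values as JSON. move_arm: Moves the arm, as the interface text tells. Its arguments: {"type":"object","properties":{"plan":{"type":"array"}},"required":["plan"]}

```bash
mkdir -p pics; ls; python3 - <<'E'
from bench import r
import cv2,numpy as np
for n in("scene","top"):
    p,d=r.read_camera(n);np.savez(f"{n}0.npz",p=p,d=d)
    cv2.imwrite(f"pics/{n}0.png",p[:,:,::-1]);c=r.get_calibration(n);print(n,c)
s=r.read_state();print(s)
E
```

```text
pics
scene {'intrinsics': array([[488.49702647,   0.        , 312.14701208],
       [  0.        , 488.49702647, 197.77136274],
       [  0.        ,   0.        ,   1.        ]]), 'eye': array([0.54572198, 0.77747216, 1.05019263]), 'orientation': array([ 0.0109437 , -0.01242742,  0.93288205, -0.35980116])}
top {'intrinsics': array([[398.00460445,   0.        , 323.41451486],
       [  0.        , 398.00460445, 204.04512816],
       [  0.        ,   0.        ,   1.        ]]), 'eye': array([ 0.40614622, -0.0259328 ,  1.31256056]), 'orientation': array([ 0.04438087, -0.69878463,  0.7121158 , -0.05120017])}
{'t': 0.1, 'q': array([ 1.01501742e+00,  1.50911188e-01,  1.43791470e+00,  1.28438459e-05,
        1.55380492e+00, -1.34003245e-01]), 'qvel': array([ 0.00024993, -0.00234427,  0.0011853 ,  0.00114668, -0.00065376,
        0.00046637]), 'tau': array([ 4.93050786e-03, -7.14386058e+01, -5.71800327e+01, -1.08813706e-04,
        7.00110686e-03, -9.49485661e-05]), 'eef_pos': array([0.23531009, 0.52444033, 0.24977597]), 'tcp_rot': array([-1.81540912e-04,  2.09328223e-01,  9.77845297e-01, -4.86342150e-04]), 'contact_force': array([-0.72365125, -0.34303274, -0.25204737]), 'torque': array([ 0.05113906, -0.03197753, -0.00352436]), 'grasp_force': 0.0, 'finger_gap': 0.0851962190289487}
```

View pics/scene0.png

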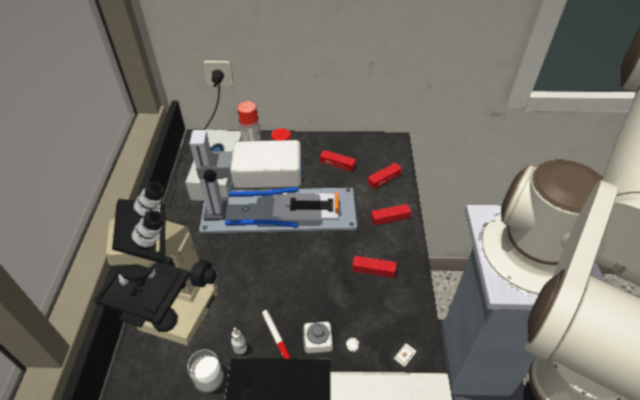

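View pics/top0.png

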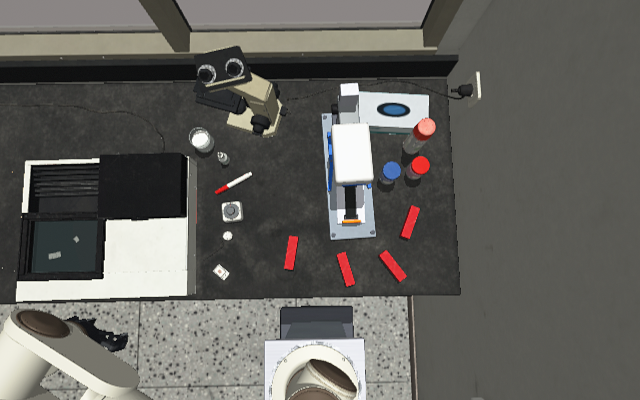

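Scene view: the four red boxes are at (338,160), (385,175), (391,213) and (375,267), the carrier has its orange tab at (336,204), and the camera head is at (267,163). Top view: red boxes are at (410,222), (392,265), (346,269) and (291,253), the tab is at (350,221), and the jars are at (391,174) and (420,168). The box at top (410,222), which looks farthest from the base, fits the description. I'll measure it and crop to confirm.

```bash
cat > h.py <<'E'
import cv2,numpy as np
from bench import r
from scipy.spatial.transform import Rotation as R
def cal(n):
    c=r.get_calibration(n);q=c["orientation"];return c["intrinsics"],c["eye"],R.from_quat([q[1],q[2],q[3],q[0]]).as_matrix()
def rays(n,uv):
    K,e,M=cal(n);uv=np.atleast_2d(uv).astype(float)
    return e,np.c_[(uv[:,0]-K[0,2])/K[0,0],(uv[:,1]-K[1,2])/K[1,1],np.ones(len(uv))]@M.T
def plane(n,uv,z):
    e,d=rays(n,uv);return e+d*((z-e[2])/d[:,2])[:,None]
def cloud(n,d):
    v,u=np.mgrid[:400,:640];e,dd=rays(n,np.c_[u.ravel(),v.ravel()])
    P=e+dd*d.reshape(-1,1);P[d.ravel()==0]=np.nan;return P.reshape(400,640,3)
def proj(n,P):
    K,e,M=cal(n);c=(np.atleast_2d(P)-e)@M;return c[:,:2]/c[:,2:]*K[0,0]+K[:2,2]
def comps(m,amin=15):
    k,l,s,c=cv2.connectedComponentsWithStats(m.astype(np.uint8));return [l==i for i in range(1,k) if s[i,4]>=amin]
def rect(xy):
    (c,(w,h),a)=cv2.minAreaRect((xy*1000).astype(np.float32));
    if w<h:w,h,a=h,w,a+90
    return np.round(c,1),round(w,1),round(h,1),round((a+90)%180-90,1)
def hsv(p):
    h=cv2.cvtColor(p,cv2.COLOR_RGB2HSV).astype(int);return h[...,0],h[...,1],h[...,2]
def red(p):
    h,s,v=hsv(p);return ((h<6)|(h>172))&(s>150)&(v>60)
def orange(p):
    h,s,v=hsv(p);return (h>=7)&(h<22)&(s>150)&(v>120)
def blue(p):
    h,s,v=hsv(p);return (h>100)&(h<125)&(s>130)&(v>60)
E
python3 - <<'E'
from h import *
for n in("top","scene"):
    f=np.load(n+"0.npz");p,d=f["p"],f["d"];P=cloud(n,d)
    for nm,f in(("red",red),("or",orange),("blue",blue)):
        for m in comps(f(p)):
            q=P[m];q=q[~np.isnan(q[:,0])];z=np.percentile(q[:,2],80)
            t=q[abs(q[:,2]-z)<.006]
            v,u=np.nonzero(m);print(n,nm,(int(u.mean()),int(v.mean())),m.sum(),"z",round(z,3),rect(t[:,:2]),"r",round(np.hypot(*t[:,:2].mean(0)),3))
f=np.load("top0.npz");p=f["p"]
c=cv2.resize(p[80:300,270:470],None,fx=2.7,fy=2.7,interpolation=cv2.INTER_CUBIC);cv2.imwrite("pics/crop1.png",c[:,:,::-1])
E
```

```text
top red (419, 133) 123 z 0.194 (array([ 765.6, -329.3]), 51.9, 21.5, 46.2) r 0.832
top red (419, 164) 275 z 0.099 (array([ 688.8, -344.9]), 55.6, 54.5, 38.9) r 0.77
top red (221, 189) 65 z 0.015 (array([637.3, 296.9]), 42.4, 13.4, -58.4) r 0.703
top red (409, 221) 351 z 0.029 (array([ 517.1, -319.9]), 106.3, 30.7, -22.4) r 0.608
top red (290, 252) 323 z 0.028 (array([426. ,  67.7]), 105.2, 30.1, -10.0) r 0.431
top red (392, 265) 353 z 0.029 (array([ 377.8, -257.4]), 104.5, 31.1, 36.6) r 0.457
top red (345, 268) 340 z 0.029 (array([ 370.5, -106.6]), 103.9, 30.2, 16.0) r 0.385
top or (351, 221) 45 z 0.05 (array([ 522. , -126.8]), 57.3, 6.6, 89.1) r 0.537
top blue (393, 109) 184 z 0.077 (array([ 880.3, -274.5]), 71.0, 32.7, 89.7) r 0.922
top blue (329, 161) 193 z 0.027 (array([725.8, -64. ]), 196.6, 15.2, -0.2) r 0.726
top blue (391, 170) 257 z 0.099 (array([ 673.4, -254. ]), 53.7, 53.0, -45.4) r 0.72
top blue (368, 185) 15 z 0.054 (array([0., 0.]), 0.0, 0.0, 0.0) r nan
top blue (351, 184) 24 z 0.182 (array([ 614.9, -123.4]), 55.5, 2.7, -87.7) r 0.627
scene red (247, 117) 224 z 0.191 (a
[... 269 characters left out ...]
, -254.9]), 108.9, 34.6, 37.4) r 0.452
scene red (390, 214) 561 z 0.028 (array([ 367.3, -104.1]), 108.2, 36.1, 17.8) r 0.383
scene red (373, 266) 675 z 0.029 (array([423. ,  70.8]), 105.5, 35.2, -9.4) r 0.429
scene red (283, 350) 131 z 0.016 (array([636.6, 298.7]), 41.6, 15.3, -63.8) r 0.703
scene or (336, 202) 38 z 0.049 (array([ 518.1, -122.4]), 52.3, 2.9, 90.0) r 0.532
scene blue (216, 147) 24 z 0.077 (array([ 875.7, -302.6]), 21.1, 18.3, 8.2) r 0.925
scene blue (263, 191) 314 z 0.027 (array([ 728.1, -174. ]), 196.0, 21.1, 6.9) r 0.745
scene blue (260, 222) 337 z 0.027 (array([722.4, -60.2]), 196.9, 20.5, -0.9) r 0.725<stdin>:8: RuntimeWarning: Mean of empty slice.
  ret = um.true_divide(
```

View pics/crop1.png

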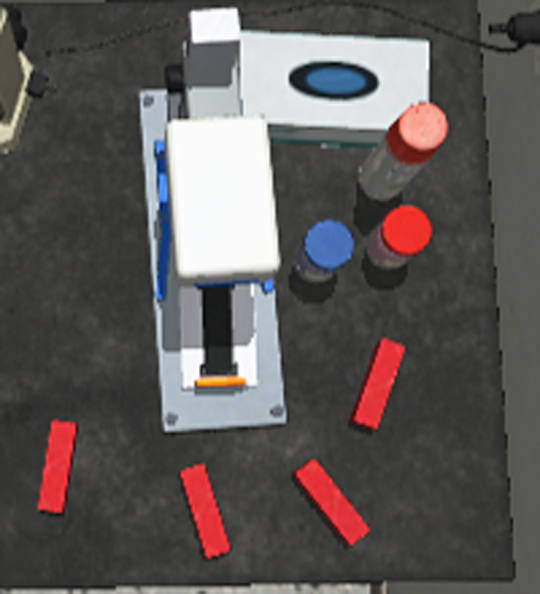

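The top (410,222) box has a base distance of 0.608 m against 0.457, 0.431 and 0.385 for the others. It is right of the dock, and its size (106×30 mm) and height (28 mm) match, so it is the slide_box (crop at (378,384)). Next I'll measure the dock and carrier.

```bash
python3 - <<'E'
from h import *
for n in("top","scene"):
    f=np.load(n+"0.npz");p,d=f["p"],f["d"];P=cloud(n,d)
    reg=(P[...,0]>.44)&(P[...,0]<.93)&(P[...,1]>-.25)&(P[...,1]<.02)
    m=reg&(abs(P[...,2]-.014)<.004)
    m=max(comps(m),key=lambda a:a.sum());q=P[m];print(n,"bed z",np.median(q[:,2]),rect(q[:,:2]),cv2.minAreaRect((q[:,:2]*1000).astype(np.float32)))
    # left/right edges by x bins
    E=[]
    for x in np.arange(.48,.9,.02):
        s=q[abs(q[:,0]-x)<.01]
        if len(s)>8:E.append((x,s[:,1].max(),s[:,1].min()))
    E=np.array(E)
    for k in(1,2):
        g=np.polyfit(E[:,0],E[:,k],1);res=E[:,k]-np.polyval(g,E[:,0]);ok=abs(res)<.004;g=np.polyfit(E[ok,0],E[ok,k],1);print(" edge",k,ok.sum(),np.degrees(np.arctan(g[0])).round(2),np.polyval(g,.6).round(4),np.polyval(g,.726).round(4))
    m=reg&(abs(P[...,2]-.024)<.003)&~blue(p)
    for c in comps(m,40):
        q=P[c];print(" plate",c.sum(),rect(q[:,:2]),np.median(q[:,2]).round(4))
    h=reg&(P[...,2]>.212)&(P[...,2]<.23);q=P[h]
    print(" head",rect(q[:,:2]),np.median(q[:,2]))
    t=reg&orange(p);q=P[t];print(" tab",rect(q[:,:2]),q[:,2].max(),rect(q[q[:,2]>.045][:,:2]))
p=np.load("scene0.npz")["p"]
c=cv2.resize(p[170:245,190:370],None,fx=4.4,fy=4.4,interpolation=cv2.INTER_CUBIC);cv2.imwrite("pics/crop2.png",c[:,:,::-1])
E
```

```text
top bed z 0.013415927819053097 (array([ 583.6, -128.1]), 231.1, 149.6, 2.7) ((583.6235961914062, -128.058349609375), (231.14581298828125, 149.58189392089844), 2.6860268115997314)
 edge 1 6 3.02 -0.0537 -0.047
 edge 2 1 -10.77 -0.2168 -0.2408
 plate 678 (array([ 579.2, -127.8]), 121.2, 90.1, 0.4) 0.0239
 head (array([ 742.8, -119.6]), 253.4, 109.8, 3.0) 0.22077942241000925
 tab (array([ 524.5, -127.2]), 58.0, 11.8, 89.1) 0.05266161933588065 (array([ 522. , -126.8]), 57.3, 6.6, 89.1)
scene bed z 0.013884280706772056 (array([ 679.7, -120.2]), 429.7, 155.9, 3.0) ((679.6953125, -120.1939697265625), (429.7466735839844, 155.87950134277344), 2.9869582653045654)
 edge 1 21 2.92 -0.048 -0.0416
 edge 2 2 5.26 -0.1977 -0.1861
 plate 1197 (array([ 605.3, -125.2]), 177.6, 94.2, 0.8) 0.024
 plate 176 (array([ 855.3, -111.5]), 85.2, 60.8, -88.0) 0.0248
 head (array([ 743.6, -117.4]), 260.5, 114.5, 3.1) 0.22120843365891452
 tab (array([ 518.1, -120.4]), 56.3, 3.2, -89.6) 0.05225078268886152 (array([ 518.1, -122.4]), 52.3, 2.9, 90.0)<stdin>:14: RankWarning: Polyfit may be poorly conditioned
```

View pics/crop2.png

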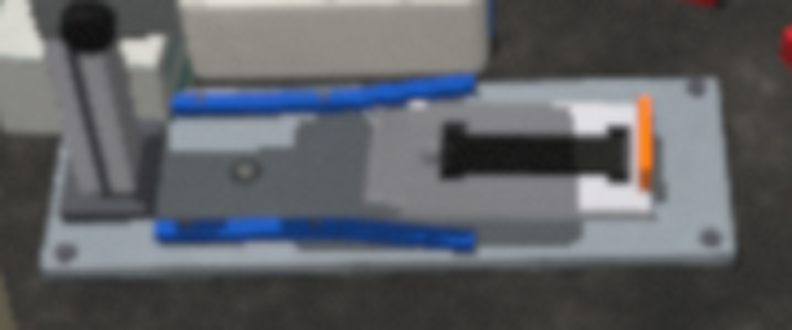

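The scene crop shows the carrier with its nest from crop x 440 to 628, the tab at (645,140), and the rails in blue. Both cameras agree with the given sizes to within 3 mm: carrier origin about (607,-126) mm at +0.7°, dock origin about (726,-119) mm at +3.0°, box (516,-318) mm at -22.7°. I'll average the two views. Next I'll check the path height and compute the moves.

```bash
cat >> h.py <<'E'
def target(psi,lean):
    psi,lean=np.radians([psi,lean]);d=np.array([np.cos(psi),np.sin(psi),0])
    z=np.sin(lean)*d-np.array([0,0,np.cos(lean)]);y=np.array([-np.sin(psi),np.cos(psi),0]);return np.c_[np.cross(y,z),y,z]
def cur():
    s=r.read_state();q=s["tcp_rot"];return s,s["eef_pos"],R.from_quat([q[1],q[2],q[3],q[0]]).as_matrix()
def go(pos,psi,lean,p0=None,M0=None):
    "scaled shift and turn from p0,M0 (default measured)"
    if p0 is None: _,p0,M0=cur()
    T=target(psi,lean);s=M0.T@(np.array(pos)-p0)/.2;a=R.from_matrix(M0.T@T).as_rotvec(degrees=True)/30
    return s.round(3),a.round(3)
def rep():
    s,p,M=cur();z=M[:,2];print("t",round(s["t"],2),"p",p.round(4),"psi",np.degrees(np.arctan2(-M[0,1],M[1,1])).round(2),"lean",np.degrees(np.arctan2(np.hypot(*z[:2]),-z[2])).round(2),"F",s["contact_force"].round(1),"gap",round(s["finger_gap"],4),"gf",round(s["grasp_force"],1),"q",s["q"].round(2))
E
python3 - <<'E'
from h import *
P=cloud("top",np.load("top0.npz")["d"])
# height along path corridor
a=np.array([.235,.525]);b=np.array([.49,-.31]);L=np.linalg.norm(b-a);u=(b-a)/L
Q=P.reshape(-1,3);w=Q[:,:2]-a;s=w@u;t=w@np.array([-u[1],u[0]])
for k in np.arange(-.05,L+.1,.1):
    m=(s>k)&(s<k+.1)&(abs(t)<.09);print(round(k,2),np.nanmax(Q[m,2]) if m.any() else None)
d=np.array([np.cos(np.radians(-22.7)),np.sin(np.radians(-22.7))])
g=np.array([.5158,-.3185])-.026*d;print("grasp",g)
_,p,M=cur()
for f in(.25,.5,.75,1): print(go([*(a+(g-a)*f),.25],-22.7,15))
E
```

```text
-0.05 0.6109105335916365
0.05 0.6110869289342808
0.15 0.6092922194651978
0.25 0.016728994249602502
0.35 0.006670760485733451
0.45 0.034495321718661875
0.55 0.03307841732744343
0.65 0.05266161933588065
0.75 0.03325845141183015
0.85 0.03404605319564458
0.95 0.767215962978637
grasp [ 0.49181401 -0.30846644]
(array([-0.717, -0.817, -0.   ]), array([-0.008, -0.5  , -0.048]))
(array([-1.436, -1.636,  0.   ]), array([-0.008, -0.5  , -0.048]))
(array([-2.156e+00, -2.455e+00,  1.000e-03]), array([-0.008, -0.5  , -0.048]))
(array([-2.875e+00, -3.275e+00,  2.000e-03]), array([-0.008, -0.5  , -0.048]))
```

Call:
move_arm([
  [-0.88, -1, 0, 0, 0, 0, 1],
  [-0.88, -1, 0, 0, 0, 0, 1],
  [-0.88, -1, 0, 0, 0, 0, 1],
  [-0.88, -1, 0, 0, 0, 0, 1],
  [-0.88, -1, 0, 0, 0, 0, 1],
  [-0.88, -1, 0, 0, 0, 0, 1],
])

```text
t: 0.85
eef_pos: [0.3144, 0.2692, 0.2504]
tcp_rot: [0.0, 0.21, 0.978, 0.0]
contact_force: [-0.4, 0.6, -0.4]
finger_gap: 0.0854
grasp_force: 0.0
```

Call:
move_arm([
  [-0.88, -1, 0, 0, 0, 0, 1],
  [-0.88, -1, 0, 0, 0, 0, 1],
  [-0.88, -1, 0, 0, 0, 0, 1],
  [-0.88, -1, 0, 0, 0, 0, 1],
  [-0.88, -1, 0, 0, 0, 0, 1],
  [-0.88, -1, 0, 0, 0, 0, 1],
])

```text
t: 1.6
eef_pos: [0.3932, 0.0154, 0.25]
tcp_rot: [-0.0, 0.21, 0.978, 0.0]
contact_force: [0.2, -0.0, -0.8]
finger_gap: 0.0854
grasp_force: 0.0
```

Call:
move_arm([
  [-0.88, -1, 0, 0, -0.5, 0, 1],
  [-0.88, -1, 0, 0, -0.5, 0, 1],
  [-0.88, -1, 0, 0, -0.5, 0, 1],
  [-0.88, -1, 0, 0, -0.5, 0, 1],
  [-0.88, -1, 0, 0, -0.5, 0, 1],
  [-0.88, -1, 0, 0, -0.5, 0, 1],
  [-0.88, -1, 0, 0, -0.5, 0, 1],
])

```text
t: 2.48
eef_pos: [0.4718, -0.2371, 0.2504]
tcp_rot: [0.128, 0.207, 0.97, -0.027]
contact_force: [0.1, 0.5, -0.6]
finger_gap: 0.0855
grasp_force: 0.0
```

```bash
python3 - <<'E'
from h import *
rep()
for z in(.1,.05,.024): print(go([.4918,-.3085,z],-22.7,15))
E
```

```text
t 2.48 p [ 0.4718 -0.2371  0.2504] psi -24.06 lean 14.99 F [ 0.1  0.5 -0.6] gap 0.0855 gf 0.0 q [-0.65 -0.11  1.72  0.06  1.27 -1.81]
(array([-0.035, -0.286,  0.788]), array([-0.011, -0.   , -0.044]))
(array([ 0.03 , -0.286,  1.029]), array([-0.011, -0.   , -0.044]))
(array([ 0.064, -0.286,  1.155]), array([-0.011, -0.   , -0.044]))
```

Call:
move_arm([
  [-0.035, -0.286, 0.4, -0.011, 0, -0.044, 1],
  [-0.035, -0.286, 0.7, -0.011, 0, -0.044, 1],
  [-0.035, -0.286, 0.788, -0.011, 0, -0.044, 1],
  [-0.035, -0.286, 0.788, -0.011, 0, -0.044, 1],
  [-0.035, -0.286, 0.788, -0.011, 0, -0.044, 1],
  [-0.035, -0.286, 0.788, -0.011, 0, -0.044, 1],
])

```text
t: 3.22
eef_pos: [0.4922, -0.3105, 0.1024]
tcp_rot: [0.129, 0.195, 0.972, -0.027]
contact_force: [0.2, -0.3, 0.2]
finger_gap: 0.0855
grasp_force: 0.0
```

```bash
python3 - <<'E'
from h import *
rep()
for z in(.05,.025): print(go([.4918,-.3085,z],-22.7,15))
p,d=r.read_camera("scene")
c=cv2.resize(p[80:260,260:470],None,fx=3.3,fy=3.3,interpolation=cv2.INTER_CUBIC);cv2.imwrite("pics/c3.png",c[:,:,::-1])
E
```

```text
t 3.23 p [ 0.4922 -0.3105  0.1024] psi -22.76 lean 15.18 F [ 0.2 -0.3  0.2] gap 0.0855 gf 0.0 q [-0.74  0.11  1.81  0.11  0.97 -1.96]
(array([0.074, 0.009, 0.251]), array([-0.003,  0.006, -0.001]))
(array([0.107, 0.009, 0.372]), array([-0.003,  0.006, -0.001]))
```

View pics/c3.png

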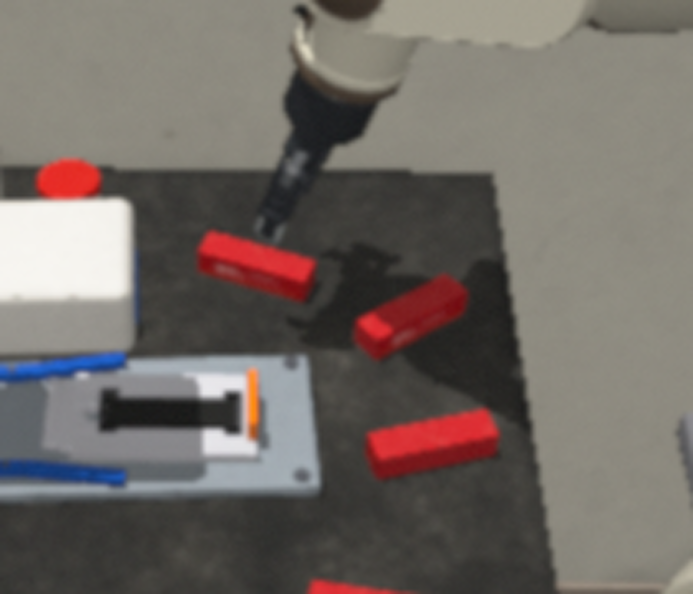

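The gripper, at crop (270,225), is above the intended box at (255,265). It is clear of its neighbours, so I'll descend and grip.

Call:
move_arm([
  [0.04, 0.01, 0.13, 0, 0, 0, 1],
  [0.074, 0.01, 0.25, 0, 0, 0, 1],
  [0.09, 0.01, 0.31, 0, 0, 0, 1],
  [0.107, 0.01, 0.372, 0, 0, 0, 1],
  [0.107, 0.01, 0.372, 0, 0, 0, 1],
  [0.107, 0.01, 0.372, 0, 0, 0, 0.6],
  [0.107, 0.01, 0.372, 0, 0, 0, 0.3],
  [0.107, 0.01, 0.372, 0, 0, 0, 0],
  [0.107, 0.01, 0.372, 0, 0, 0, 0],
  [0.107, 0.01, 0.372, 0, 0, 0, 0],
  [0.107, 0.01, 0.372, 0, 0, 0, 0],
  [0.107, 0.01, 0.372, 0, 0, 0, 0],
])

```text
t: 4.78
eef_pos: [0.4912, -0.3085, 0.0231]
tcp_rot: [0.128, 0.196, 0.972, -0.026]
contact_force: [-2.2, 1.4, 7.0]
finger_gap: 0.029
grasp_force: 60.1
```

```bash
python3 - <<'E'
from h import *
rep();s,p,M=cur();print("lift",go(p+[0,0,.13],-22.7,15))
E
```

```text
t 4.78 p [ 0.4912 -0.3085  0.0231] psi -22.81 lean 15.05 F [-2.2  1.4  7. ] gap 0.029 gf 60.1 q [-0.74  0.21  1.89  0.12  0.8  -1.99]
lift (array([-0.169, -0.   , -0.628]), array([-0.002,  0.002, -0.003]))
```

Call:
move_arm([
  [-0.03, 0, -0.1, 0, 0, 0, 0],
  [-0.08, 0, -0.3, 0, 0, 0, 0],
  [-0.169, 0, -0.628, 0, 0, 0, 0],
  [-0.169, 0, -0.628, 0, 0, 0, 0],
  [-0.169, 0, -0.628, 0, 0, 0, 0],
  [-0.169, 0, -0.628, 0, 0, 0, 0],
])

```text
t: 5.52
eef_pos: [0.4905, -0.3079, 0.1508]
tcp_rot: [0.127, 0.196, 0.972, -0.025]
contact_force: [0.2, 0.1, -1.5]
finger_gap: 0.0291
grasp_force: 59.3
```

```bash
python3 - <<'E'
from h import *
rep()
d=np.array([np.cos(np.radians(.7)),np.sin(np.radians(.7))])
g=np.array([.5903,-.1262])-.026*d;print(g)
print(go([g[0]-.03,g[1],.13],.7,15))
E
```

```text
t 5.53 p [ 0.4905 -0.3079  0.1508] psi -22.81 lean 14.86 F [ 0.2  0.1 -1.5] gap 0.0291 gf 59.3 q [-0.74  0.06  1.76  0.1   1.08 -1.95]
[ 0.56430194 -0.12651764]
(array([0.172, 0.921, 0.063]), array([-0.201, -0.004, -0.757]))
```

Call:
move_arm([
  [0.05, 0.25, 0.02, -0.05, 0, -0.2, 0],
  [0.1, 0.5, 0.03, -0.1, 0, -0.4, 0],
  [0.14, 0.75, 0.05, -0.15, 0, -0.6, 0],
  [0.172, 0.921, 0.063, -0.201, 0, -0.757, 0],
  [0.172, 0.921, 0.063, -0.201, 0, -0.757, 0],
  [0.172, 0.921, 0.063, -0.201, 0, -0.757, 0],
  [0.172, 0.921, 0.063, -0.201, 0, -0.757, 0],
])

```text
t: 6.4
eef_pos: [0.5346, -0.1277, 0.1311]
tcp_rot: [0.13, -0.005, 0.991, 0.0]
contact_force: [-0.0, 0.7, 0.1]
finger_gap: 0.029
grasp_force: 59.5
```

```bash
python3 - <<'E'
from h import *
rep();_,p0,_=cur()
for n in("scene","top"):
    p,d=r.read_camera(n);np.savez(n+"1.npz",p=p,d=d);P=cloud(n,d)
    m=red(p)&(abs(P[...,0]-.56)<.12)&(abs(P[...,1]+.126)<.06)&(P[...,2]>.08)
    if m.sum()<20:print(n,m.sum());continue
    q=P[m];z=np.percentile(q[:,2],85);t=q[abs(q[:,2]-z)<.006];print(n,m.sum(),z,rect(t[:,:2]),"x",t[:,0].min(),t[:,0].max(),"y",t[:,1].min(),t[:,1].max())
    t=orange(p)&(abs(P[...,0]-.52)<.05);q=P[t];q=q[q[:,2]>.045];print(" tab",len(q),rect(q[:,:2]) if len(q)>4 else 0)
p=np.load("scene1.npz")["p"]
c=cv2.resize(p[130:260,200:390],None,fx=4.2,fy=4.2,interpolation=cv2.INTER_CUBIC);cv2.imwrite("pics/c4.png",c[:,:,::-1])
E
```

```text
t 6.4 p [ 0.5346 -0.1277  0.1311] psi 0.6 lean 14.95 F [-0.   0.7  0.1] gap 0.029 gf 59.5 q [-0.44  0.02  1.85  0.13  1.04 -2.07]
scene 376 0.13656207326847378 (array([ 573.2, -125.5]), 76.8, 33.2, 0.1) x 0.5348242996371454 0.611661163735043 y -0.142141897696612 -0.10892358373972455
 tab 28 (array([ 519.5, -122.5]), 52.8, 5.5, -90.0)
top 123 0.13687139097684692 (array([ 589. , -127.6]), 49.7, 29.1, 3.1) x 0.564967295402288 0.6138001795747321 y -0.1428077273471794 -0.1131316827843353
 tab 0 0
```

View pics/c4.png

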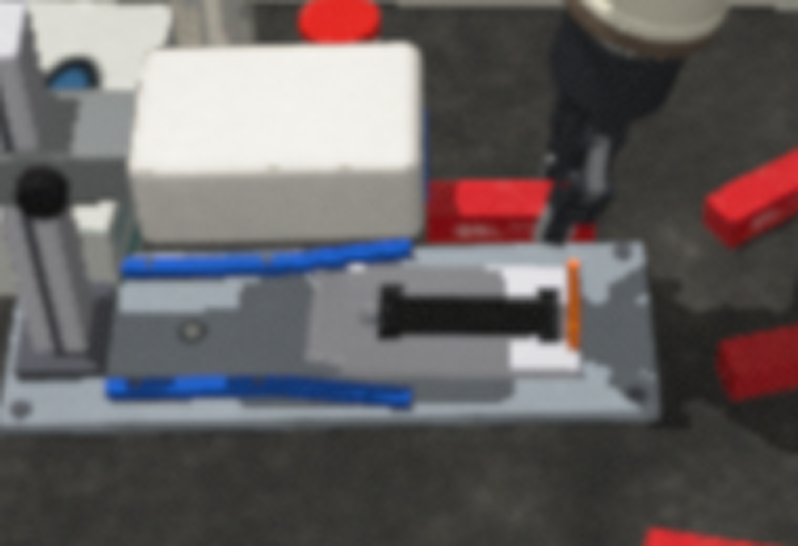

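Both cameras see the box held level with its far end at x≈0.613 m, as expected from the TCP. The crop shows the nest clear at about (469,314). I'll measure the nest directly by its black lips, using the held box to remove the camera bias.

```bash
python3 - <<'E'
from h import *
p=np.load("scene0.npz")["p"];h,s,v=hsv(p)
m=(v<62);m[:185]=0;m[225:]=0;m[:,:280]=0;m[:,345:]=0
m=max(comps(m),key=lambda a:a.sum());V,U=np.nonzero(m);print(m.sum(),U.min(),U.max(),V.min(),V.max())
off=np.array([.002,-.002])
# end blobs: columns near each end
for nm,sel in(("near",U>U.max()-5),("far",U<U.min()+5),("mid",abs(U-np.median(U))<8)):
    vs=[];
    for u in np.unique(U[sel]):
        c=V[U==u];a=plane("scene",[u,c.min()-.5],.030)[0];b=plane("scene",[u,c.max()+.5],.024)[0];vs.append((a[:2]+b[:2])/2);
    vs=np.array(vs);print(nm,(vs.mean(0)+off).round(4),"w",(b[1]-a[1]).round(4))
u=np.array([U.min()-.5,U.max()+.5]);print("ends x",plane("scene",np.c_[u,[V.mean()]*2],.027)[:,0]+off[0])
# top view: same
p=np.load("top0.npz")["p"];h,s,v=hsv(p)
m=(v<62);m[:184]=0;m[225:]=0;m[:,:335]=0;m[:,:]&=True;m[:,365:]=0
m=max(comps(m),key=lambda a:a.sum());V,U=np.nonzero(m);print("top",m.sum(),U.min(),U.max(),V.min(),V.max())
for vv in np.unique(V):
    c=U[V==vv];a=plane("top",[[c.min()-.5,vv],[c.max()+.5,vv]],.027);print(vv,a[0,0].round(4),a[:,1].mean().round(4),(a[0,1]-a[1,1]).round(4))
E
```

```text
356 290 331 198 210
near [ 0.5404 -0.1252] w 0.0356
far [ 0.6438 -0.1253] w 0.0357
mid [ 0.5935 -0.125 ] w 0.0281
ends x [0.65072095 0.53347918]
top 348 344 356 186 218
186 0.6395 -0.1301 0.0394
187 0.6362 -0.1267 0.0328
188 0.6328 -0.1266 0.0328
189 0.6295 -0.1266 0.0328
190 0.6262 -0.1265 0.0328
191 0.6229 -0.1264 0.0328
192 0.6195 -0.1263 0.0328
193 0.6162 -0.1262 0.0328
194 0.6129 -0.1277 0.036
195 0.6096 -0.1276 0.036
196 0.6063 -0.1275 0.036
197 0.603 -0.1274 0.036
198 0.5997 -0.1273 0.036
199 0.5964 -0.1273 0.036
200 0.5931 -0.1272 0.0359
201 0.5898 -0.1271 0.0359
202 0.5865 -0.127 0.0359
203 0.5832 -0.1269 0.0359
204 0.5799 -0.1268 0.0359
205 0.5766 -0.1267 0.0359
206 0.5733 -0.1266 0.0359
207 0.57 -0.1265 0.0359
208 0.5667 -0.128 0.0326
209 0.5634 -0.1279 0.0326
210 0.5601 -0.1278 0.0326
211 0.5568 -0.1278 0.0326
212 0.5536 -0.1277 0.0325
213 0.5503 -0.1276 0.0325
214 0.547 -0.1275 0.0325
215 0.5438 -0.1258 0.0358
216 0.5406 -0.124 0.039
217 0.5374 -0.1239 0.039
218 0.5341 -0.1206 0.0325
```

```bash
python3 - <<'E'
from h import *
for x,z in((.5655,.085),(.5655,.056),(.5655,.0475)): print(z,go([x,-.1265,z],.8,15))
E
```

```text
0.085 (array([-0.089,  0.004,  0.264]), array([-0.004, -0.001, -0.005]))
0.056 (array([-0.052,  0.005,  0.404]), array([-0.004, -0.001, -0.005]))
0.0475 (array([-0.041,  0.005,  0.445]), array([-0.004, -0.001, -0.005]))
```

Call:
move_arm([
  [-0.05, 0, 0.13, 0, 0, 0, 0],
  [-0.089, 0.004, 0.264, 0, 0, -0.005, 0],
  [-0.089, 0.004, 0.264, 0, 0, -0.005, 0],
  [-0.07, 0.005, 0.334, 0, 0, -0.005, 0],
  [-0.052, 0.005, 0.404, 0, 0, -0.005, 0],
  [-0.052, 0.005, 0.404, 0, 0, -0.005, 0],
  [-0.052, 0.005, 0.404, 0, 0, -0.005, 0],
  [-0.052, 0.005, 0.404, 0, 0, -0.005, 0],
])

```text
t: 7.5
eef_pos: [0.566, -0.1257, 0.0566]
tcp_rot: [0.131, -0.007, 0.991, -0.0]
contact_force: [0.0, 0.7, -1.3]
finger_gap: 0.0291
grasp_force: 59.5
```

```bash
python3 - <<'E'
from h import *
rep()
for n in("scene","top"):
    p,d=r.read_camera(n);np.savez(n+"2.npz",p=p,d=d);P=cloud(n,d)
    m=red(p)&(abs(P[...,0]-.58)<.12)&(abs(P[...,1]+.126)<.06)&(P[...,2]>.03)&(P[...,2]<.09)
    if m.sum()<20:print(n,m.sum());continue
    q=P[m];z=np.percentile(q[:,2],85);t=q[abs(q[:,2]-z)<.005];print(n,m.sum(),z,rect(t[:,:2]),"x",t[:,0].min(),t[:,0].max(),"y",t[:,1].min(),t[:,1].max())
for z in(.049,.0465): print(z,go([.5655,-.1265,z],.8,15))
p=np.load("scene2.npz")["p"]
c=cv2.resize(p[160:240,260:380],None,fx=6,fy=6,interpolation=cv2.INTER_CUBIC);cv2.imwrite("pics/c5.png",c[:,:,::-1])
E
```

```text
t 7.5 p [ 0.566  -0.1257  0.0566] psi 0.83 lean 15.02 F [ 0.   0.7 -1.3] gap 0.0291 gf 59.5 q [-0.41  0.17  1.86  0.14  0.88 -2.07]
scene 337 0.061810848260047034 (array([ 604.3, -121.5]), 78.5, 32.9, 5.9) x 0.5666395527643223 0.6428081779038185 y -0.14167754911823738 -0.10445248460769851
top 54 0.06289698540838412 (array([ 618.8, -125.4]), 29.5, 25.6, -1.4) x 0.6037451089430539 0.6333758974123747 y -0.13856578503759434 -0.11286562874631133
0.049 (array([ 0.012, -0.004,  0.035]), array([-0.004,  0.   ,  0.002]))
0.0465 (array([ 0.015, -0.004,  0.048]), array([-0.004,  0.   ,  0.002]))
```

View pics/c5.png

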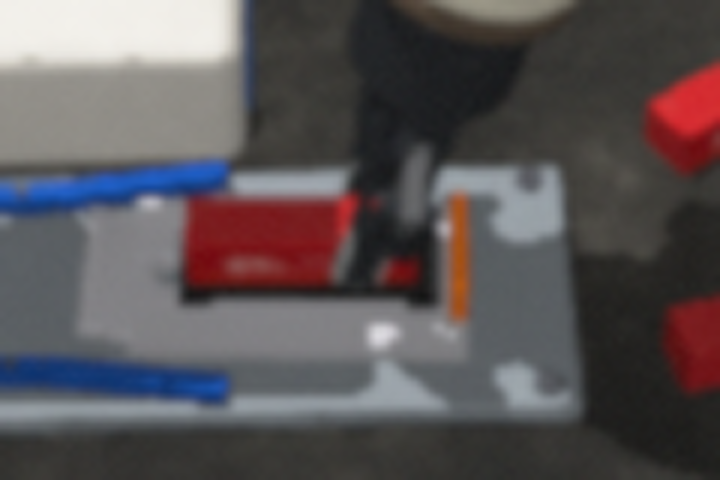

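The crop shows the box just above the nest: its ends are at columns 188 and ~421, inside the nest's ends at 182 and 433, and the sides are aligned. I'll lower it gently.

Call:
move_arm([
  [0.005, -0.003, 0.018, 0, 0, 0, 0],
  [0.012, -0.003, 0.035, 0, 0, 0, 0],
  [0.014, -0.003, 0.044, 0, 0, 0, 0],
  [0.014, -0.003, 0.044, 0, 0, 0, 0],
  [0.014, -0.003, 0.044, 0, 0, 0, 0],
])

```text
t: 8.22
eef_pos: [0.5658, -0.1265, 0.0481]
tcp_rot: [0.131, -0.007, 0.991, -0.0]
contact_force: [-11.5, 1.6, 22.3]
finger_gap: 0.0288
grasp_force: 62.6
```

```bash
python3 - <<'E'
from h import *
rep()
p,d=r.read_camera("scene");P=cloud("scene",d)
m=red(p)&(abs(P[...,0]-.58)<.12)&(abs(P[...,1]+.126)<.06)&(P[...,2]>.02)&(P[...,2]<.09);q=P[m];print(np.percentile(q[:,2],[50,85,97]))
for x in(.61,.63):print(q[abs(q[:,0]-x)<.008][:,2].max())
E
```

```text
t 8.22 p [ 0.5658 -0.1265  0.0481] psi 0.84 lean 15.08 F [-11.5   1.6  22.3] gap 0.0288 gf 62.6 q [-0.41  0.18  1.86  0.14  0.86 -2.07]
[0.0521931  0.05649547 0.05865897]
0.05953414537174173
0.06099760290536416
```

```bash
python3 - <<'E'
from h import *
p,d=r.read_camera("scene");P=cloud("scene",d)
m=red(p)&(abs(P[...,0]-.58)<.12)&(abs(P[...,1]+.126)<.06)&(P[...,2]>.02)&(P[...,2]<.09);q=P[m]
for x in np.arange(.52,.65,.01):
    s=q[abs(q[:,0]-x)<.005]
    if len(s)>3:
        t=s[s[:,1]<-.12];print(x.round(2),len(s),"top z",np.round(np.percentile(t[:,2],[20,50,80]),4) if len(t) else 0,"y",s[:,1].min().round(4),s[:,1].max().round(4))
c=cv2.resize(p[180:230,270:345],None,fx=10,fy=10,interpolation=cv2.INTER_CUBIC);cv2.imwrite("pics/c6.png",c[:,:,::-1])
E
```

```text
0.54 8 top z 0 y -0.1145 -0.083
0.55 8 top z 0 y -0.1139 -0.1111
0.57 19 top z [0.0523 0.0529 0.0552] y -0.1408 -0.1078
0.58 35 top z [0.0527 0.0544 0.0553] y -0.1359 -0.1092
0.59 56 top z [0.0519 0.0533 0.0547] y -0.1362 -0.1084
0.6 52 top z [0.0528 0.0549 0.0574] y -0.1356 -0.1061
0.61 37 top z [0.0538 0.0554 0.0569] y -0.1345 -0.1073
0.62 44 top z [0.0528 0.0549 0.0571] y -0.136 -0.1077
0.63 47 top z [0.0547 0.0571 0.0579] y -0.1348 -0.107
0.64 42 top z [0.0553 0.0565 0.059 ] y -0.1367 -0.1085
```

View pics/c6.png

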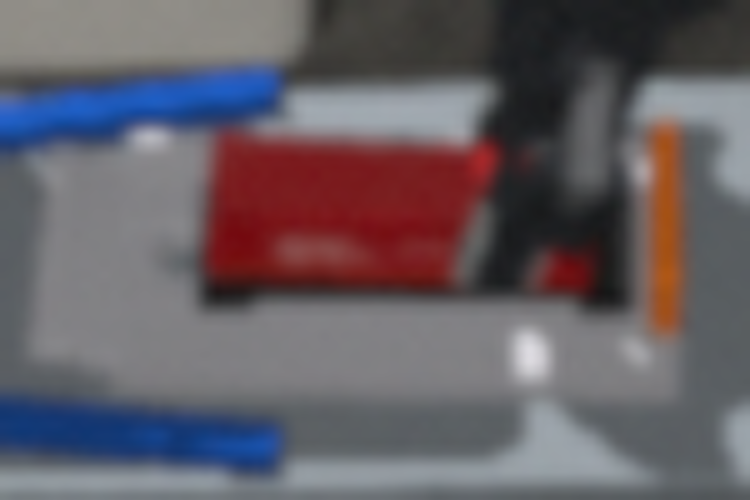

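The far end is resting on the far lip: the far gap is about 0 (columns 200 to 208) and the near gap about 5 mm (595 to 628), and the far top is about 4 mm high. I'll lift 8 mm, move back 3 mm and lower again.

```bash
python3 - <<'E'
from h import *
for x,z in((.5658,.057),(.5628,.057),(.5628,.0485)): print(x,z,go([x,-.1265,z],.8,15))
E
```

```text
0.5658 0.057 (array([-0.011,  0.   , -0.043]), array([-0.005,  0.003,  0.003]))
0.5628 0.057 (array([ 0.003,  0.   , -0.047]), array([-0.005,  0.003,  0.003]))
0.5628 0.0485 (array([ 0.014,  0.   , -0.006]), array([-0.005,  0.003,  0.003]))
```

Call:
move_arm([
  [-0.011, 0, -0.043, 0, 0, 0, 0],
  [-0.011, 0, -0.043, 0, 0, 0, 0],
  [0.003, 0, -0.047, 0, 0, 0, 0],
  [0.003, 0, -0.047, 0, 0, 0, 0],
  [0.008, 0, -0.027, 0, 0, 0, 0],
  [0.014, 0, -0.006, 0, 0, 0, 0],
  [0.014, 0, -0.006, 0, 0, 0, 0],
  [0.014, 0, -0.006, 0, 0, 0, 0],
])

```text
t: 9.32
eef_pos: [0.5628, -0.1264, 0.0475]
tcp_rot: [0.131, -0.007, 0.991, -0.0]
contact_force: [2.2, 0.1, 4.5]
finger_gap: 0.0291
grasp_force: 60.3
```

```bash
cat > bx.py <<'E'
from h import *
def box(x0=.58):
    p,d=r.read_camera("scene");P=cloud("scene",d)
    m=red(p)&(abs(P[...,0]-x0)<.12)&(abs(P[...,1]+.126)<.06)&(P[...,2]>.02)&(P[...,2]<.09);q=P[m]
    for x in np.arange(x0-.08,x0+.08,.01):
        s=q[abs(q[:,0]-x)<.005];t=s[s[:,1]<-.12]
        if len(t)>3: print(x.round(2),len(s),"top z",np.round(np.percentile(t[:,2],[20,50,80]),4))
    U=np.nonzero(m)[1];print("U",U.min(),U.max())
    h,s,v=hsv(p);t=orange(p)&(abs(P[...,0]-.53)<.12);V,Uo=np.nonzero(t);print("tab px",Uo.mean(),V.mean(),P[t][P[t][:,2]>.045].mean(0))
    return p,P
E
python3 - <<'E'
from bx import *
rep();box()
E
```

```text
t 9.32 p [ 0.5628 -0.1264  0.0475] psi 0.83 lean 15.03 F [2.2 0.1 4.5] gap 0.0291 gf 60.3 q [-0.41  0.17  1.87  0.14  0.86 -2.07]
0.57 26 top z [0.0497 0.0516 0.0538]
0.58 39 top z [0.0507 0.0514 0.053 ]
0.59 52 top z [0.0508 0.0516 0.0542]
0.6 52 top z [0.0519 0.0534 0.0548]
0.61 41 top z [0.051 0.053 0.055]
0.62 48 top z [0.0516 0.0533 0.0541]
0.63 49 top z [0.0523 0.0544 0.0555]
0.64 30 top z [0.0507 0.0542 0.0547]
U 292 330
tab px 336.0 202.5 [ 0.51932571 -0.12342199  0.04872132]
```

Call:
move_arm([
  [0, 0, 0, 0, 0, 0, 0.5],
  [0, 0, 0, 0, 0, 0, 0.8],
  [0, 0, 0, 0, 0, 0, 0.8],
  [0, 0, -0.1, 0, 0, 0, 0.8],
  [0, 0, -0.3, 0, 0, 0, 0.8],
  [0, 0, -0.6, 0, 0, 0, 0.8],
  [0, 0, -0.8, 0, 0, 0, 0.8],
  [0, 0, -0.8, 0, 0, 0, 0.5],
  [0, 0, -0.8, 0, 0, 0, 0],
])

```text
t: 10.5
eef_pos: [0.5208, -0.1265, 0.2011]
tcp_rot: [0.13, -0.007, 0.991, 0.0]
contact_force: [0.4, -0.1, -0.1]
finger_gap: 0.0329
grasp_force: 0.0
```

```bash
python3 - <<'E'
from bx import *
rep();p,P=box()
c=cv2.resize(p[170:230,270:360],None,fx=8,fy=8,interpolation=cv2.INTER_CUBIC);cv2.imwrite("pics/c7.png",c[:,:,::-1])
p,d=r.read_camera("top");P=cloud("top",d);q=P[orange(p)&(abs(P[...,0]-.53)<.1)];print("toptab",rect(q[q[:,2]>.045][:,:2]))
m=red(p)&(abs(P[...,0]-.58)<.12)&(abs(P[...,1]+.126)<.06);q=P[m];print("topbox",m.sum(),np.median(q[:,2]),rect(q[:,:2]))
E
```

```text
t 10.5 p [ 0.5208 -0.1265  0.2011] psi 0.83 lean 14.94 F [ 0.4 -0.1 -0.1] gap 0.0329 gf 0.0 q [-0.45 -0.06  1.78  0.12  1.19 -2.06]
0.54 46 top z [0.0484 0.05   0.0523]
0.55 38 top z [0.0495 0.0507 0.0537]
0.56 51 top z [0.05   0.0509 0.0521]
0.57 52 top z [0.0491 0.0505 0.0525]
0.58 39 top z [0.0501 0.0512 0.0522]
0.59 51 top z [0.0491 0.0514 0.0525]
0.6 44 top z [0.0501 0.0508 0.0521]
0.61 36 top z [0.0503 0.0517 0.0533]
0.62 43 top z [0.0495 0.0506 0.0522]
0.63 45 top z [0.048  0.0508 0.0517]
0.64 32 top z [0.0493 0.051  0.0525]
U 292 330
tab px 336.5 202.0 [ 0.5181202  -0.12209485  0.04944405]
toptab (array([0., 0.]), 0.0, 0.0, 0.0)
topbox 138 0.05071994202093766 (array([ 608.1, -126.1]), 54.8, 29.2, 2.7)
```

View pics/c7.png

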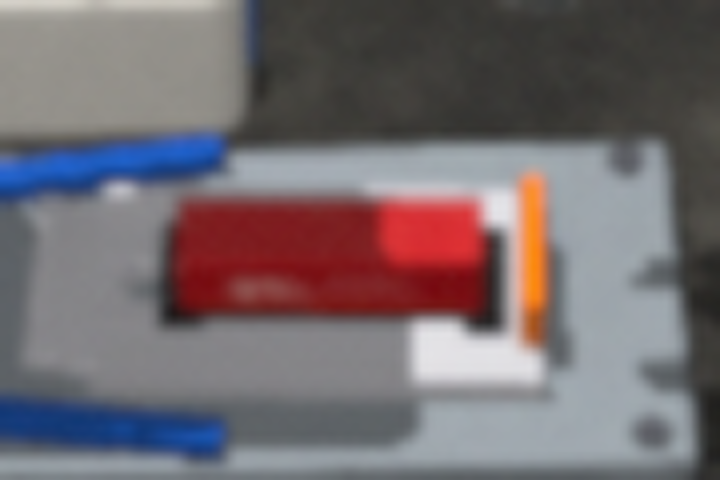

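The box lies flat in the nest: its top is uniformly at z≈0.051 m, with small black lip margins at both ends (columns 165 to 180 and 485 to 500). The tab is unmoved at (533,260). Next I'll lean the tool to 40° for the push.

```bash
python3 - <<'E'
from h import *
print(go([.455,-.127,.12],.8,40))
M=target(.8,40);p=np.array([.455,-.127,.12]);print(go([.472,-.127,.0435],.8,40,p,M))
E
```

```text
(array([0.421, 0.002, 0.304]), array([-0.001, -0.838,  0.002]))
(array([ 0.181, -0.001,  0.348]), array([0., 0., 0.]))
```

Call:
move_arm([
  [0.25, 0, 0.02, 0, -0.4, 0, 0.3],
  [0.421, 0, 0.15, 0, -0.838, 0, 0.3],
  [0.421, 0, 0.304, 0, -0.838, 0, 0.3],
  [0.421, 0, 0.304, 0, -0.838, 0, 0.3],
  [0.421, 0, 0.304, 0, -0.838, 0, 0.3],
  [0.421, 0, 0.304, 0, -0.838, 0, 0.3],
])

```text
t: 11.35
eef_pos: [0.4566, -0.1282, 0.1232]
tcp_rot: [0.343, -0.008, 0.939, 0.001]
contact_force: [-0.3, 1.4, 0.1]
finger_gap: 0.026
grasp_force: 0.0
```

Call:
move_arm([
  [0.09, 0, 0.175, 0, 0, 0, 0.3],
  [0.181, 0, 0.348, 0, 0, 0, 0.3],
  [0.181, 0, 0.348, 0, 0, 0, 0.3],
  [0.181, 0, 0.348, 0, 0, 0, 0.3],
  [0.181, 0, 0.348, 0, 0, 0, 0.3],
])

```text
t: 11.98
eef_pos: [0.4778, -0.1182, 0.0593]
tcp_rot: [0.333, -0.001, 0.943, -0.004]
contact_force: [0.2, -0.1, 0.8]
finger_gap: 0.0257
grasp_force: 0.0
```

```bash
python3 - <<'E'
from h import *
rep()
p,d=r.read_camera("scene")
c=cv2.resize(p[150:250,260:420],None,fx=5,fy=5,interpolation=cv2.INTER_CUBIC);cv2.imwrite("pics/c8.png",c[:,:,::-1])
y=np.radians(3);D=np.array([.7265,-.1193]);M=lambda a,b:D+np.array([a*np.cos(y)-b*np.sin(y),a*np.sin(y)+b*np.cos(y)])
off=-.0206
for x,b,psi in((-.2086,.0029,.8),(-.195,.0025,1.0),(-.17,.0018,1.6),(-.14,.0008,2.4),(-.115,0,3)):
    w=M(x+off,b);print(x,w.round(4),go([*w,.0435],psi,40))
E
```

```text
t 11.97 p [ 0.4778 -0.1182  0.0593] psi -0.01 lean 38.89 F [ 0.2 -0.1  0.8] gap 0.0257 gf 0.0 q [-0.64 -0.16  2.32  0.79  0.54 -2.81]
-0.2086 [ 0.4975 -0.1284] (array([-0.028, -0.051,  0.123]), array([-0.029, -0.038, -0.012]))
-0.195 [ 0.5111 -0.1281] (array([-0.081, -0.049,  0.166]), array([-0.033, -0.038, -0.017]))
-0.17 [ 0.5361 -0.1275] (array([-0.178, -0.046,  0.244]), array([-0.046, -0.038, -0.032]))
-0.14 [ 0.5661 -0.1269] (array([-0.295, -0.043,  0.339]), array([-0.063, -0.038, -0.053]))
-0.115 [ 0.5911 -0.1264] (array([-0.392, -0.04 ,  0.417]), array([-0.075, -0.038, -0.068]))
```

View pics/c8.png

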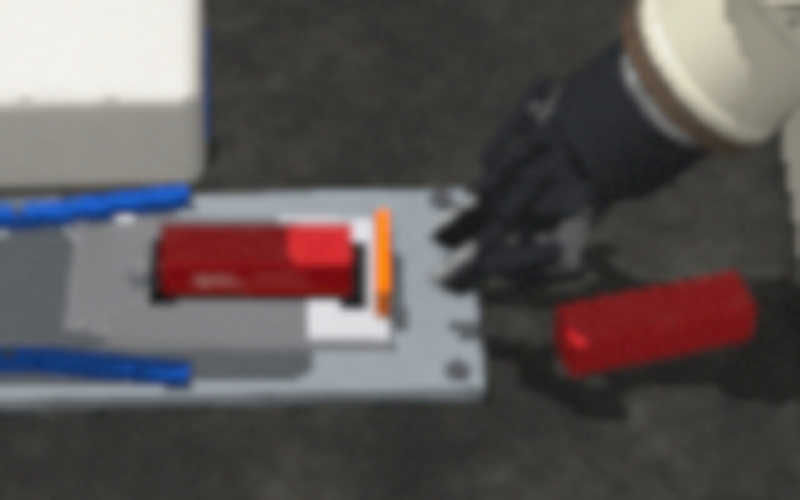

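The crop shows the open fingertips at (455,250) behind the tab at (383,262), but joint 6 has hit its range limit (-2.81). I'll lift, turn the tool half round about its axis (same grasp line) to free joint 6, and come back.

Call:
move_arm([
  [-0.15, 0, -0.25, 0, 0, 0, 0.3],
  [-0.31, 0, -0.5, 0, 0, 0, 0.3],
  [-0.31, 0, -0.5, 0, 0, 0.3, 0.3],
  [-0.31, 0, -0.5, 0, 0, 0.6, 0.3],
  [-0.31, 0, -0.5, 0, 0, 1, 0.3],
  [-0.31, 0, -0.5, 0, 0, 1, 0.3],
  [-0.31, 0, -0.5, 0, 0, 1, 0.3],
])

```text
t: 12.9
eef_pos: [0.4629, -0.117, 0.175]
tcp_rot: [0.322, 0.242, 0.912, 0.082]
contact_force: [-0.9, 0.9, 0.0]
finger_gap: 0.0258
grasp_force: 0.0
```

Call:
move_arm([
  [0, 0, 0, 0, 0, 0.3, 0.3],
  [0, 0, 0, 0, 0, 0.6, 0.3],
  [0, 0, 0, 0, 0, 1, 0.3],
  [0, 0, 0, 0, 0, 1, 0.3],
])

```text
t: 13.4
eef_pos: [0.463, -0.1169, 0.1747]
tcp_rot: [0.289, 0.47, 0.818, 0.163]
contact_force: [0.8, 0.9, 0.3]
finger_gap: 0.0258
grasp_force: 0.0
```

Call:
move_arm([
  [0, 0, 0, 0, 0, 0.3, 0.3],
  [0, 0, 0, 0, 0, 0.6, 0.3],
  [0, 0, 0, 0, 0, 1, 0.3],
  [0, 0, 0, 0, 0, 1, 0.3],
])

```text
t: 13.9
eef_pos: [0.463, -0.1168, 0.1747]
tcp_rot: [0.238, 0.665, 0.669, 0.232]
contact_force: [-0.7, -0.7, -0.2]
finger_gap: 0.0257
grasp_force: 0.0
```

Call:
move_arm([
  [0, 0, 0, 0, 0, 0.3, 0.3],
  [0, 0, 0, 0, 0, 0.6, 0.3],
  [0, 0, 0, 0, 0, 1, 0.3],
  [0, 0, 0, 0, 0, 1, 0.3],
])

```text
t: 14.4
eef_pos: [0.463, -0.1169, 0.1747]
tcp_rot: [0.17, 0.815, 0.475, 0.285]
contact_force: [-0.1, -0.2, -0.3]
finger_gap: 0.0258
grasp_force: 0.0
```

Call:
move_arm([
  [0, 0, 0, 0, 0, 0.3, 0.3],
  [0, 0, 0, 0, 0, 0.6, 0.3],
  [0, 0, 0, 0, 0, 1, 0.3],
  [0, 0, 0, 0, 0, 1, 0.3],
])

```text
t: 14.9
eef_pos: [0.463, -0.1168, 0.1746]
tcp_rot: [0.09, 0.91, 0.248, 0.32]
contact_force: [-0.3, 0.5, 0.2]
finger_gap: 0.0252
grasp_force: 0.0
```

Call:
move_arm([
  [0, 0, 0, 0, 0, 0.3, 0.3],
  [0, 0, 0, 0, 0, 0.6, 0.3],
  [0, 0, 0, 0, 0, 1, 0.3],
  [0, 0, 0, 0, 0, 1, 0.3],
])

```text
t: 15.4
eef_pos: [0.463, -0.1168, 0.1746]
tcp_rot: [0.004, 0.943, 0.004, 0.332]
contact_force: [-0.0, 0.3, -0.9]
finger_gap: 0.0258
grasp_force: 0.0
```

```bash
python3 - <<'E'
s=open("h.py").read().replace("y=np.array([-np.sin(psi),np.cos(psi),0]);return","y=-np.array([-np.sin(psi),np.cos(psi),0]);return")
open("h.py","w").write(s)
from h import *
rep();print(go([.472,-.127,.0435],.8,38))
E
```

```text
t 15.4 p [ 0.463  -0.1168  0.1746] psi -179.71 lean 38.78 F [-0.   0.3 -0.9] gap 0.0258 gf 0.0 q [-0.66 -0.39  2.21  0.54  0.83  0.63]
(array([-0.376,  0.044,  0.54 ]), array([ 0.027, -0.026, -0.001]))
```

Call:
move_arm([
  [-0.15, 0.044, 0.2, 0.027, -0.026, 0, 0.3],
  [-0.3, 0.044, 0.4, 0.027, -0.026, 0, 0.3],
  [-0.376, 0.044, 0.54, 0.027, -0.026, 0, 0.3],
  [-0.376, 0.044, 0.54, 0.027, -0.026, 0, 0.3],
  [-0.376, 0.044, 0.54, 0.027, -0.026, 0, 0.3],
])

```text
t: 16.02
eef_pos: [0.4725, -0.1267, 0.0447]
tcp_rot: [-0.003, 0.945, 0.005, 0.326]
contact_force: [0.7, -0.9, -0.6]
finger_gap: 0.0258
grasp_force: 0.0
```

```bash
cat > push.py <<'E'
from h import *
y=np.radians(3);D=np.array([.7265,-.1193]);W=lambda a,b:D+np.array([a*np.cos(y)-b*np.sin(y),a*np.sin(y)+b*np.cos(y)])
off=-.0206
def plan(L,z=.0435,lean=38):
    rep();_,p,_=cur();e=p[:2]-D;print("dock TCP+off",(e[0]*np.cos(y)+e[1]*np.sin(y)-off).round(4),(-e[0]*np.sin(y)+e[1]*np.cos(y)).round(4))
    for x,b,psi in L:
        w=W(x+off,b);print(x,go([*w,z],psi,lean))
E
python3 - <<'E'
from push import *
plan(((-.2086,.0029,.8),(-.195,.0025,1.0),(-.17,.0018,1.6),(-.14,.0008,2.4),(-.115,0,3)))
E
```

```text
t 16.02 p [ 0.4725 -0.1267  0.0447] psi -179.33 lean 38.05 F [ 0.7 -0.9 -0.6] gap 0.0258 gf 0.0 q [-0.67 -0.12  2.32  0.83  0.56  0.25]
dock TCP+off -0.2335 0.0059
-0.2086 (array([0.095, 0.01 , 0.082]), array([ 0.   , -0.002, -0.005]))
-0.195 (array([0.148, 0.009, 0.123]), array([ 0.004, -0.002, -0.011]))
-0.17 (array([0.247, 0.007, 0.201]), array([ 0.017, -0.002, -0.026]))
-0.14 (array([0.365, 0.006, 0.293]), array([ 0.033, -0.002, -0.047]))
-0.115 (array([0.463, 0.005, 0.37 ]), array([ 0.045, -0.002, -0.063]))
```

Call:
move_arm([
  [0.05, 0.005, 0.043, 0, 0, 0, 0.3],
  [0.08, 0.01, 0.069, 0, 0, -0.003, 0.3],
  [0.095, 0.01, 0.082, 0, 0, -0.005, 0.3],
  [0.11, 0.01, 0.093, 0, 0, -0.007, 0.3],
  [0.122, 0.009, 0.102, 0.002, 0, -0.009, 0.3],
  [0.135, 0.009, 0.113, 0.003, 0, -0.01, 0.3],
  [0.148, 0.009, 0.123, 0.004, 0, -0.011, 0.3],
  [0.165, 0.009, 0.136, 0.007, 0, -0.014, 0.3],
  [0.181, 0.008, 0.149, 0.009, 0, -0.016, 0.3],
  [0.198, 0.008, 0.162, 0.011, 0, -0.019, 0.3],
  [0.214, 0.008, 0.175, 0.013, 0, -0.021, 0.3],
  [0.231, 0.007, 0.188, 0.015, 0, -0.024, 0.3],
  [0.247, 0.007, 0.201, 0.017, 0, -0.026, 0.3],
])

```text
t: 17.65
eef_pos: [0.536, -0.1273, 0.0422]
tcp_rot: [-0.005, 0.945, 0.011, 0.326]
contact_force: [-3.9, -0.4, 2.8]
finger_gap: 0.0255
grasp_force: 2.2
```

```bash
cat > chk.py <<'E'
from push import *
def chk():
    Ri=np.array([[np.cos(y),np.sin(y)],[-np.sin(y),np.cos(y)]])
    for n,o in(("scene",(.002,-.002)),("top",(0,0))):
        p,d=r.read_camera(n);np.savez("last_"+n,p=p,d=d);P=cloud(n,d)
        f=lambda q:((q[:,:2]+np.array(o)-D)@Ri.T)
        m=orange(p)&(abs(P[...,0]-.58)<.12);q=P[m];q=q[q[:,2]>.04]
        if len(q)>4:
            g=f(q);k=np.polyfit(g[:,1],g[:,0],1);print(n,"tab dock",len(q),g.mean(0).round(4),"x",g[:,0].min().round(4),g[:,0].max().round(4),"y",g[:,1].min().round(4),g[:,1].max().round(4),"z",q[:,2].max().round(4))
        m=red(p)&(abs(P[...,0]-.63)<.14)&(abs(P[...,1]+.126)<.06)&(P[...,2]>.02)&(P[...,2]<.1);q=P[m]
        if len(q)>10:
            t=q[q[:,2]>np.percentile(q[:,2],85)-.007];print(n,"box",len(q),rect(f(t)),"ztop",np.percentile(q[:,2],85).round(4),"x",f(t)[:,0].min().round(4),f(t)[:,0].max().round(4))
E
python3 - <<'E'
from chk import *
plan(((-.17,.0018,1.6),(-.14,.0008,2.4),(-.115,0,3)));chk()
E
```

```text
t 17.65 p [ 0.536  -0.1273  0.0422] psi -178.57 lean 38.0 F [-3.9 -0.4  2.8] gap 0.0255 gf 2.2 q [-0.57  0.02  2.2   0.82  0.49  0.32]
dock TCP+off -0.17 0.0019
-0.17 (array([ 0.004,  0.001, -0.005]), array([-0.001, -0.   , -0.008]))
-0.14 (array([0.122, 0.002, 0.087]), array([ 0.015, -0.   , -0.029]))
-0.115 (array([0.221, 0.002, 0.164]), array([ 0.028, -0.   , -0.045]))
scene tab dock 33 [-0.1706  0.0067] x -0.1729 -0.1682 y -0.0206 0.033 z 0.0524
scene box 485 (array([-100.4,    1.7]), 104.8, 33.5, -1.3) ztop 0.0526 x -0.1527 -0.0481
top tab dock 43 [-0.1686  0.0053] x -0.1724 -0.1639 y -0.0254 0.0294 z 0.0544
top box 179 (array([-120.9,    0.7]), 59.5, 29.3, -3.1) ztop 0.0536 x -0.1512 -0.0915
```

Call:
move_arm([
  [0.025, 0.001, 0.014, 0.002, 0, -0.012, 0.3],
  [0.045, 0.001, 0.028, 0.004, 0, -0.016, 0.3],
  [0.065, 0.002, 0.043, 0.007, 0, -0.02, 0.3],
  [0.084, 0.002, 0.058, 0.01, 0, -0.023, 0.3],
  [0.103, 0.002, 0.073, 0.013, 0, -0.026, 0.3],
  [0.122, 0.002, 0.087, 0.015, 0, -0.029, 0.3],
  [0.138, 0.002, 0.1, 0.017, 0, -0.032, 0.3],
  [0.155, 0.002, 0.113, 0.019, 0, -0.034, 0.3],
  [0.172, 0.002, 0.126, 0.021, 0, -0.037, 0.3],
  [0.188, 0.002, 0.139, 0.024, 0, -0.04, 0.3],
])

```text
t: 19.0
eef_pos: [0.5827, -0.1266, 0.0434]
tcp_rot: [-0.008, 0.945, 0.023, 0.325]
contact_force: [-4.2, -0.2, -0.2]
finger_gap: 0.0254
grasp_force: 2.0
```

```bash
python3 - <<'E'
from chk import *
plan(((-.115,0,3),(-.105,0,3),(-.095,0,3),(-.087,0,3)));chk()
E
```

```text
t 19.0 p [ 0.5827 -0.1266  0.0434] psi -177.18 lean 38.0 F [-4.2 -0.2 -0.2] gap 0.0254 gf 2.0 q [-0.51  0.11  2.1   0.79  0.48  0.38]
dock TCP+off -0.1233 0.0003
-0.115 (array([0.033, 0.001, 0.025]), array([ 0.004, -0.   , -0.005]))
-0.105 (array([0.073, 0.001, 0.056]), array([ 0.004, -0.   , -0.005]))
-0.095 (array([0.112, 0.001, 0.087]), array([ 0.004, -0.   , -0.005]))
-0.087 (array([0.144, 0.001, 0.111]), array([ 0.004, -0.   , -0.005]))
scene tab dock 32 [-0.1236  0.0079] x -0.1254 -0.122 y -0.0243 0.0315 z 0.052
scene box 488 (array([-53.7,   0.8]), 105.2, 33.1, -1.0) ztop 0.0527 x -0.106 -0.0011
top tab dock 44 [-0.122  -0.0007] x -0.1257 -0.1179 y -0.0294 0.029 z 0.0519
top box 48 (array([-99.6,  -0.3]), 28.9, 14.3, -85.6) ztop 0.0525 x -0.1062 -0.0917
```

Call:
move_arm([
  [0.017, 0, 0.013, 0.002, 0, -0.003, 0.3],
  [0.033, 0.001, 0.025, 0.004, 0, -0.005, 0.3],
  [0.046, 0.001, 0.035, 0.004, 0, -0.005, 0.3],
  [0.059, 0.001, 0.045, 0.004, 0, -0.005, 0.3],
  [0.073, 0.001, 0.056, 0.004, 0, -0.005, 0.3],
  [0.083, 0.001, 0.064, 0.004, 0, -0.005, 0.3],
  [0.093, 0.001, 0.072, 0.004, 0, -0.005, 0.3],
  [0.103, 0.001, 0.08, 0.004, 0, -0.005, 0.3],
])

```text
t: 20.1
eef_pos: [0.6087, -0.1255, 0.0435]
tcp_rot: [-0.009, 0.945, 0.025, 0.326]
contact_force: [-2.1, 0.0, -0.4]
finger_gap: 0.0257
grasp_force: 1.4
```

```bash
python3 - <<'E'
from chk import *
plan(((-.095,0,3),(-.091,0,3),(-.087,0,3),(-.084,0,3)));chk()
E
```

```text
t 20.1 p [ 0.6087 -0.1255  0.0435] psi -177.0 lean 38.01 F [-2.1  0.  -0.4] gap 0.0257 gf 1.4 q [-0.48  0.15  2.04  0.76  0.47  0.43]
dock TCP+off -0.0973 -0.0
-0.095 (array([ 0.009, -0.   ,  0.007]), array([-0., -0.,  0.]))
-0.091 (array([ 0.025, -0.   ,  0.019]), array([-0., -0.,  0.]))
-0.087 (array([ 0.041, -0.   ,  0.032]), array([-0., -0.,  0.]))
-0.084 (array([ 0.053, -0.   ,  0.041]), array([-0., -0.,  0.]))
scene tab dock 45 [-0.0975  0.009 ] x -0.1005 -0.0946 y -0.0258 0.035 z 0.0524
scene box 493 (array([-29.2,   2.7]), 104.6, 32.5, -1.2) ztop 0.0557 x -0.0813 0.023
top tab dock 42 [-0.0964 -0.0009] x -0.1003 -0.0922 y -0.0287 0.0271 z 0.0536
```

Call:
move_arm([
  [0.006, 0, 0.005, 0, 0, 0, 0.3],
  [0.012, 0, 0.009, 0, 0, 0, 0.3],
  [0.018, 0, 0.014, 0, 0, 0, 0.3],
  [0.024, 0, 0.018, 0, 0, 0, 0.3],
  [0.03, 0, 0.023, 0, 0, 0, 0.3],
  [0.036, 0, 0.028, 0, 0, 0, 0.3],
  [0.036, 0, 0.028, 0, 0, 0, 0.3],
])

```text
t: 21.08
eef_pos: [0.6178, -0.125, 0.0435]
tcp_rot: [-0.009, 0.945, 0.025, 0.326]
contact_force: [-0.6, -0.2, 0.7]
finger_gap: 0.0257
grasp_force: 0.2
```

```bash
python3 - <<'E'
from chk import *
plan(((-.087,0,3),(-.085,0,3),(-.082,0,3)));chk()
E
```

```text
t 21.07 p [ 0.6178 -0.125   0.0435] psi -177.0 lean 38.01 F [-0.6 -0.2  0.7] gap 0.0257 gf 0.2 q [-0.47  0.17  2.02  0.75  0.47  0.44]
dock TCP+off -0.0883 -0.0
-0.087 (array([ 0.005, -0.   ,  0.004]), array([-0., -0., -0.]))
-0.085 (array([ 0.013, -0.   ,  0.01 ]), array([-0., -0., -0.]))
-0.082 (array([ 0.025, -0.   ,  0.019]), array([-0., -0., -0.]))
scene tab dock 37 [-0.0884  0.0052] x -0.092 -0.0864 y -0.0267 0.0312 z 0.0528
scene box 484 (array([-18. ,   3.2]), 104.6, 31.5, 2.4) ztop 0.0526 x -0.0705 0.0341
```

Call:
move_arm([
  [0.004, 0, 0.003, 0, 0, 0, 0.3],
  [0.008, 0, 0.006, 0, 0, 0, 0.3],
  [0.011, 0, 0.008, 0, 0, 0, 0.3],
  [0.011, 0, 0.008, 0, 0, 0, 0.3],
])

```text
t: 21.68
eef_pos: [0.6204, -0.1249, 0.0435]
tcp_rot: [-0.009, 0.945, 0.025, 0.325]
contact_force: [-1.5, 0.3, -0.6]
finger_gap: 0.0256
grasp_force: 0.9
```

```bash
python3 - <<'E'
from chk import *
plan(((-.085,0,3),(-.083,0,3)));chk()
E
```

```text
t 21.68 p [ 0.6204 -0.1249  0.0435] psi -177.0 lean 38.0 F [-1.5  0.3 -0.6] gap 0.0256 gf 0.9 q [-0.47  0.17  2.02  0.75  0.47  0.45]
dock TCP+off -0.0857 -0.0
-0.085 (array([ 0.003, -0.   ,  0.002]), array([-0.,  0., -0.]))
-0.083 (array([ 0.011, -0.   ,  0.008]), array([-0.,  0., -0.]))
scene tab dock 37 [-0.0855  0.0045] x -0.0894 -0.0836 y -0.027 0.0307 z 0.0527
scene box 486 (array([-16. ,   2.2]), 103.6, 30.9, -1.6) ztop 0.0526 x -0.0676 0.0362
```

```bash
python3 - <<'E'
from chk import *
f=np.load("last_scene.npz");p,P=f["p"],cloud("scene",f["d"])
Ri=np.array([[np.cos(y),np.sin(y)],[-np.sin(y),np.cos(y)]]);G=(P[...,:2]-D+[.002,-.002])@Ri.T
for nm,m in(("box",red(p)&(abs(G[...,1])<.012)),("plate L",(G[...,1]>.026)&(G[...,1]<.041)&~blue(p)&~orange(p)),("plate R",(G[...,1]<-.026)&(G[...,1]>-.041)&~blue(p)&~orange(p))):
    print(nm,[(x.round(3),np.median(P[...,2][s]).round(4)) for x in np.arange(-.075,.1,.015) if (s:=m&(abs(G[...,0]-x)<.0075)&(P[...,2]<.07)).sum()>5])
c=cv2.resize(p[170:230,200:345],None,fx=5.5,fy=5.5,interpolation=cv2.INTER_CUBIC);cv2.imwrite("pics/c9.png",c[:,:,::-1])
E
```

```text
box [(np.float64(-0.075), np.float64(0.0334)), (np.float64(-0.06), np.float64(0.0501)), (np.float64(-0.045), np.float64(0.0505)), (np.float64(-0.03), np.float64(0.0509)), (np.float64(-0.015), np.float64(0.0504)), (np.float64(0.0), np.float64(0.0514)), (np.float64(0.015), np.float64(0.0511)), (np.float64(0.03), np.float64(0.0515))]
plate L [(np.float64(-0.075), np.float64(0.0227)), (np.float64(-0.06), np.float64(0.0234)), (np.float64(-0.045), np.float64(0.0233)), (np.float64(-0.03), np.float64(0.0237)), (np.float64(-0.015), np.float64(0.0234)), (np.float64(0.0), np.float64(0.0236)), (np.float64(0.015), np.float64(0.0232)), (np.float64(0.03), np.float64(0.0234)), (np.float64(0.045), np.float64(0.0233)), (np.float64(0.06), np.float64(0.0235)), (np.float64(0.075), np.float64(0.0219)), (np.float64(0.09), np.float64(0.0148))]
plate R [(np.float64(-0.075), np.float64(0.024)), (np.float64(0.045), np.float64(0.0233)), (np.float64(0.06), np.float64(0.024)), (np.float64(0.075), np.float64(0.0234)), (np.float64(0.09), np.float64(0.0222))]
```

View pics/c9.png

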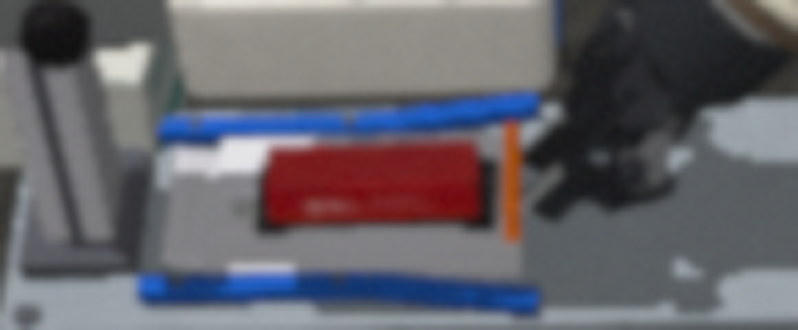

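The crop shows the carrier under the head, with the hole at (243,207) and the box in its nest at (375,180). The plate is level at z≈0.0235 along its length after riding up earlier, so it has dropped over the pin. I'll retreat.

Call:
move_arm([
  [-0.08, 0, -0.06, 0, 0, 0, 0.3],
  [-0.2, 0, -0.155, 0, 0, 0, 0.3],
  [-0.4, 0, -0.31, 0, 0, 0, 0.3],
  [-0.4, 0, -0.31, 0, 0, 0, 0.3],
  [-0.45, 0, -0.6, 0, 0, 0, 0.3],
  [-0.5, 0, -0.9, 0, 0, 0, 0.3],
  [-0.5, 0, -0.9, 0, 0, 0, 0.3],
  [-0.5, 0, -0.9, 0, 0, 0, 0.3],
  [-0.5, 0, -0.9, 0, 0, 0, 0.3],
])

```text
t: 22.9
eef_pos: [0.4314, -0.1346, 0.1228]
tcp_rot: [-0.009, 0.945, 0.025, 0.325]
contact_force: [0.9, 0.2, -1.1]
finger_gap: 0.0255
grasp_force: 0.0
```

```bash
python3 - <<'E'
from chk import *
rep();chk()
f=np.load("last_top.npz");p,P=f["p"],cloud("top",f["d"])
for nm,m in(("red",red(p)),("blue",blue(p))):
    for c in comps(m):
        q=P[c];
        if abs(np.median(q[:,2])-.099)<.01:print(nm,rect(q[:,:2]))
E
```

```text
t 22.9 p [ 0.4314 -0.1346  0.1228] psi -176.97 lean 37.93 F [ 0.9  0.2 -1.1] gap 0.0255 gf 0.0 q [-0.81 -0.35  2.3   0.67  0.85  0.35]
scene tab dock 34 [-0.0852  0.0048] x -0.0868 -0.0835 y -0.0249 0.0318 z 0.0515
scene box 486 (array([-15. ,   3.1]), 104.9, 31.4, 2.4) ztop 0.0527 x -0.0677 0.0375
```

```bash
python3 -c "
from bench import r
print(r.hand_in())"
```

```text
the job is handed in; nothing more can be done
None
```

The red slide box is in the carrier's nest, and by the camera measurements the carrier lies flat over the locating pin. I retreated the arm clear and handed the job in at about 23 s; the hand-in returned no verdict. I moved nothing near the camera head, jars or timer, but my final check of the jars' positions returned no reading.

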